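# Free the parts carousel and hold the coupling at the front

### The arm

A 6-joint arm with a two-finger parallel gripper is mounted at the origin on a cart in front of the work surface, level with it; the furniture and walls round the work are solid. World frame = base frame: x ahead of the robot, y to its left, z up, the work surface at z = 0. Lengths are in m, angles in degrees, forces in N, time in s.
With the tool pointing down it reaches from about 0.375 to 0.975 m from the base axis. Payload 3.8 kg.
Tool frame: the origin (TCP) lies midway between the tips of the shut fingers; the grasp point (between the pads) lies tcp_to_grasp behind it (tcp_to_grasp is the distance from the TCP to the grasp point, in m); z points along the fingers, y is the direction in which the jaws open and shut (so a half turn about z gives the same grasp; the last joint's range is limited). The gripper opens to 88 mm and grips with 3 to 60 N. Pads are 18 mm wide; open, the fingers measure 123 mm over their backs; the gripper's body (75 mm by 187 mm) begins 45 mm behind the grasp point.
Start: joints at [-76.312, 15.12, 91.902, -0, 72.978, -2.114], TCP at [0.184, -0.649, 0.239] pointing down, gripper open.
Joint ranges: [-150.88, 150.88], [-54.13, 125.18], [17.81, 147.31], [-75.09, 255.09], [0, 152.58], [-146.25, 146.25]. Speed limits (degrees/s): [147.25, 147.25, 180, 180, 180, 180].

### API

Orientations are given as [roll, pitch, yaw] about the fixed x, y, z axes, in that order (R = Rz(yaw) Ry(pitch) Rx(roll)).
In Python, from bench import get_state, grab_frame, hand_in, tcp_to_grasp gives the robot as it stands.
- The arm moves only by the tool step_arm, never from a script. Its argument "commands" is a list of rows, each a list of 3 entries, a list of its own where there are three numbers: the shift along the tool's x, y, z in mm, then the turn, a rotation vector about the tool's x, y, z in rad, then the finger opening in mm, from 0 to 88.1. A call has 1 to 12 rows; each row is the pose to reach, as a shift and turn from the pose commanded when the call began, along the tool's axes at that moment; what a row does not reach only later rows make up. A row lasts 1/12 s, in which the tool goes at most 41.7 mm and 7.16 degrees, less where a joint would pass 70% of its speed; a pose out of reach is approached as far as the arm can. A call with a gripper value outside its range is refused whole. The fingers move at their own pace and stop on an object; the grip force is fixed at half the most. Time passes only in rows, so rows that repeat a pose let the fingers close. It gives the time, the measured TCP pose, the force and the opening at its end, in the units of the state.
- get_state(): the state, without advancing time (a new reading comes with each control period).
- grab_frame(name): name is "side" or "top"; returns a dict with "pixels" (400x640x3 uint8, blue, green, red), "mtx" (3x3 intrinsics, pixels), "R" (3x3) and "t" (3): a world point X has camera coordinates R X + t. Camera axes: x right, y down, z forward; pixel columns grow to the right and rows downward; lengths in m; the calibration is good to about 2 mm. A picture is of the moment at which its call begins. There is no depth.
- hand_in(): hands the job in, once; it reports no verdict.
The state is a dict: "t": time; "joint_positions": joint angles; "dq": joint speeds; "effort": joint torques, N m; "tool_pos": TCP position; "ee_rot": TCP orientation; "force": force on the tool from outside, world axes, zero at the start; "torque": the same for the moment, N m; "grip_width": finger opening in m.
Only numpy, scipy, OpenCV 4.12 (cv2) and the standard library are available. Lean on these libraries where they do the work, as an engineer would, in place of code of your own. Each camera call takes 0.05 s, during which the arm holds its last target.

### The job

The spool of copper wire has been left on the turning post of the parts carousel: slide it straight up off the post and set it down upright, without dropping it, in the empty shallow steel tray. Then turn the carousel until the quick coupling (the only one among the bolts and nuts) stands at the front, in line with the fixed pointer on the carousel's foot. A light spring turns the carousel back when it is let go, so finish while still holding it there, still; turn it gently so that the coupling stays upright and no part falls out of its cup, and leave the other things on the bench alone.

Things in the scene. Friction and masses are not known exactly. Their poses are not given: they have to be found in the camera images.
- carousel_base: Fixed dark steel foot of the carousel. Origin on the bench on the turning axis, z up. Its -x axis points from the axis to the front pointer, a small upright with a small steel tongue on top, 123 to 145 mm from the axis and 37 mm high. The foot stands turned by up to about 17 degrees, so the pointer is not always straight toward the robot.
- carousel: Aluminium turntable, 232 mm across, upper face 30 mm above the bench. Origin on the turning axis at bench height, axes turn with it. Six grey cups (inner 39 mm, outer 44 mm across, rims 54 mm above the bench) stand 90 mm from the axis, every 60 degrees, the first at its own -x; five hold one part each. A central collar 44 mm across rises to 48 mm above the bench, then a post to 108 mm.
- turn_grip (a point): Flat-sided steel top of the turning post: 14 mm thick along the carousel's y (pinch across this), 20 mm wide along its x, flats from 66 to 108 mm above the bench. Point on the turning axis, 92 mm up; axes as carousel. Turns both ways, 2.6 rad at most, against a spring (0.05 N m/rad; friction 0.012 N m, damping 0.1 N m s/rad) that turns it back to its start when let go.
- spool_center (a point): Spool of copper wire with black flanges, straight-sided, 55 mm across, 50 mm high, bore 30 mm, 0.22 kg before variation. Point at its centre, half-way up; z along its bore. At the start it is on the post, upright, its underside on the collar 48 mm above the bench, the post standing 10 mm out of its top: it must rise over 60 mm to be free.
- tray: Fixed empty shallow tray of plain steel, 140 mm (its x) by 120 mm (its y), rim 14 mm high, walls and floor 4 mm thick. Origin at the centre of its underside on the bench. To the left or to the right of the carousel.
- coupling_0_center (a point): Quick coupling: plain steel, round, 34 mm across and 47 mm tall with a knurled lower collar and narrower top; loose, standing in a cup next to the front one, on either side. Point at its centre, half-way up (53 mm above the bench).
- bolt_0_center (a point): Large hex bolt standing on its head in a cup, 29 mm across, 70 mm tall, loose. Point half-way up.
- bolt_1_center (a point): Smaller hex bolt standing on its head in a cup, 22 mm across, 58 mm tall, loose. Point half-way up.
- nut_0_center (a point): Large hex nut lying flat in a cup, 34 mm across, 18 mm tall, loose. Point half-way up.
- nut_1_center (a point): Smaller hex nut lying flat in a cup, 27 mm across, 14 mm tall, loose. Point half-way up.
- bin_small: Bystander: small open bin with screws, fixed, 141 x 101 x 60 mm, on the side of the carousel away from the tray. Origin at the centre of its underside.
- tape_measure_center (a point): Bystander: tape measure, 38 x 84 x 66 mm, loose on the bench. Point about half-way up. Leave alone.
- glue_bottle_center (a point): Bystander: small squeeze bottle, 40 mm across, 128 mm tall, loose, behind the carousel. Point half-way up. Leave alone.

How it is judged:
By the outcome, as a careful person would: the job done as asked, in the order asked, and still so for the second after the job is handed in, while the arm keeps its last pose, push and grip.
It also fails if it takes over 61 s, if anything falls off the work surface, if the arm or the gripper's body presses on something with over 40 N, if the wrist force passes 120 N, or if a joint passes its speed limit or range.

## Working session

There is one attempt and no reset: what is moved stays moved. The work goes in short steps, Python scripts to look and compute and a tool call to move; the robot and the scene stay as the last step left them, time stands still between calls to the robot, and variables do not carry over. Pictures are saved under pics/ and viewed, and the job is handed in when it is done.

Besides the shell and the picture viewer there is one more tool, called after "Request:" as name(argument=value, ...), one argument or row to a line, values as JSON. step_arm: Moves the arm, as the interface text tells. Its arguments: {"type":"object","properties":{"commands":{"type":"array","items":{"type":"array"}}},"required":["commands"]}

```bash
mkdir -p pics; ls
python3 - <<'E'
from bench import *
import cv2,numpy as np
s=get_state();print(s,tcp_to_grasp if not callable(tcp_to_grasp) else tcp_to_grasp())
for n in("side","top"):
    f=grab_frame(n);cv2.imwrite(f"pics/{n}0.png",f["pixels"]);print(n,f["mtx"],f["R"],f["t"],-f["R"].T@f["t"])
E
```

```text
pics
{'t': 0.0, 'joint_positions': array([-7.63100009e+01,  1.51694683e+01,  9.19805189e+01, -1.44436642e-03,
        7.29777308e+01, -2.11456842e+00]), 'dq': array([-0.00656275,  0.00942429, -0.05467601, -0.07393755,  0.04042162,
        0.03141866]), 'effort': array([-1.21783793e-03, -5.02119577e+01, -3.56874561e+01,  7.26763532e-02,
        2.94059201e-02, -1.79966473e-04]), 'tool_pos': array([ 0.18365919, -0.64879643,  0.2373913 ]), 'ee_rot': array([-1.79872318e+02, -3.33330704e-03,  1.58049882e+01]), 'force': array([ 0.73940777, -0.04002458, -0.63310516]), 'torque': array([ 0.00058365,  0.03281488, -0.02162461]), 'grip_width': 0.08855409762663764} 0.0187
side [[364.45747239   0.         322.36279976]
 [  0.         364.45747239 196.07834463]
 [  0.           0.           1.        ]] [[-0.97637878 -0.21493672 -0.02206084]
 [-0.08658699  0.4827777  -0.87145188]
 [ 0.19795749 -0.84895695 -0.48998462]] [0.58352986 0.12081407 0.87314565] [0.40736137 0.80835872 0.54598475]
top [[432.65089641   0.         317.27606371]
 [  0.         432.65089641 192.42979339]
 [  0.           0.           1.        ]] [[-0.03066248 -0.99952597  0.00276496]
 [-0.97743745  0.02940625 -0.20916812]
 [ 0.20898766 -0.00911619 -0.97787579]] [0.0513067  0.60982274 1.223766  ] [0.34188478 0.04450586 1.32410476]
```

View pics/side0.png

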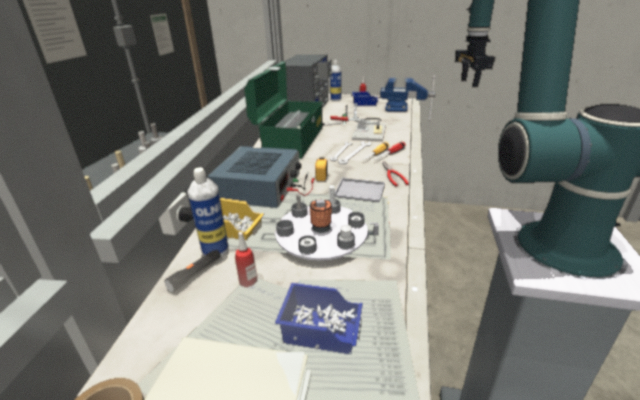

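View pics/top0.png

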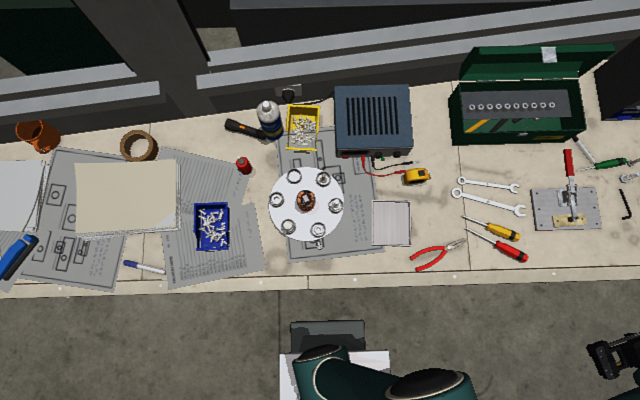

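Run:
```python
import cv2
a=cv2.imread("pics/top0.png")[155:260,255:420];cv2.imwrite("pics/topc.png",cv2.resize(a,None,fx=4.8,fy=4.8,interpolation=cv2.INTER_CUBIC))
a=cv2.imread("pics/side0.png")[170:270,255:395];cv2.imwrite("pics/sidec.png",cv2.resize(a,None,fx=5.6,fy=5.6,interpolation=cv2.INTER_CUBIC))
```

```text
(no output)
```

View pics/topc.png

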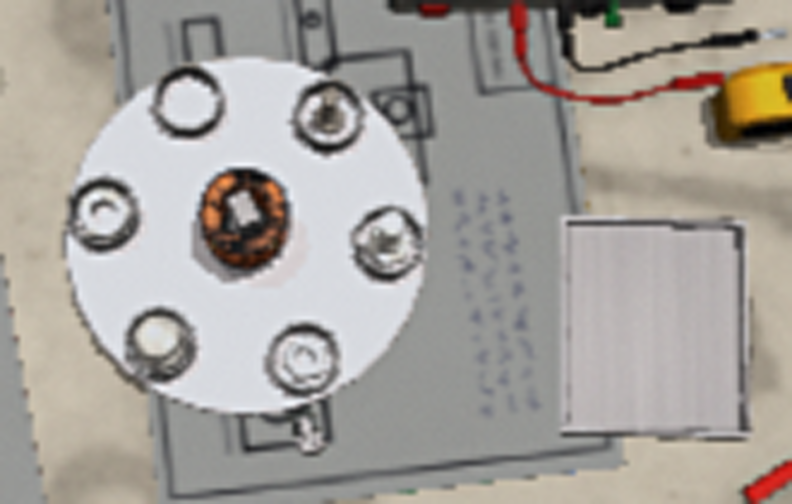

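View pics/sidec.png

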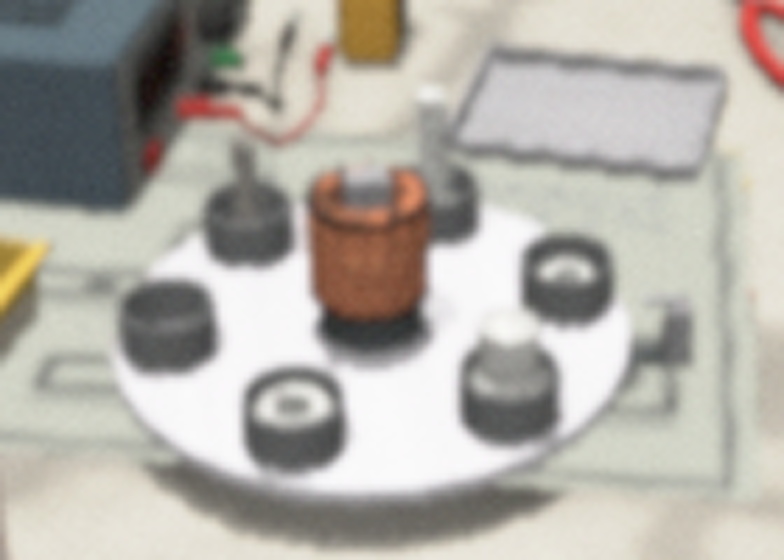

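```bash
cat > h.py <<'E'
from bench import *
import cv2,numpy as np
def ray(f,u,v,z):
    d=f["R"].T@np.linalg.inv(f["mtx"])@np.array([u,v,1.]);c=-f["R"].T@f["t"]
    return c+d*(z-c[2])/d[2]
def proj(f,X):
    p=f["mtx"]@(f["R"]@np.asarray(X,float)+f["t"]);return p[:2]/p[2]
E
python3 - <<'E'
from h import *
f=grab_frame("top");g=grab_frame("side")
T=lambda u,v,z:ray(f,255+u/4.8-.4,155+v/4.8-.4,z)
S=lambda u,v,z:ray(g,255+u/5.6-.4,170+v/5.6-.4,z)
cs=np.array([T(*p,.054) for p in[(303,360),(160,343),(104,213),(188,100),(328,115),(388,242)]])
c=cs.mean(0);print("cups centre",c);d=cs-c
print(np.hypot(d[:,0],d[:,1]),(np.degrees(np.arctan2(d[:,1],d[:,0]))-180+60*np.arange(6)+180)%360-180)
cs=np.array([S(*p,.054) for p in[(567,255),(510,365),(294,390),(167,302),(248,207),(447,190)]])
c2=cs.mean(0);print("side cups centre",c2);d=cs-c2
print(np.hypot(d[:,0],d[:,1]),(np.degrees(np.arctan2(d[:,1],d[:,0]))-180+60*np.arange(6)+180)%360-180)
print("disc",T(246,235,.03),"posttop",T(243,210,.108),S(367,172,.108),"spooltop",T(245,218,.098), S(368,197,.098))
for p in[(307,423),(307,450),(312,432)]:
    x=T(*p,.037);print("ptr",x,np.degrees(np.arctan2(*(c-x)[1::-1])))
x=S(680,318,.037);print("ptr side",x,np.degrees(np.arctan2(*(c2-x)[1::-1])))
for p in[(565,219),(745,221),(747,435),(562,431)]:print("tray",T(*p,.014))
for p in[(495,50),(725,70),(697,172),(458,145)]:print("trayS",S(*p,.014))
E
```

```text
cups centre [0.58496208 0.06819767 0.054     ]
[0.09010193 0.08892097 0.08853164 0.08977388 0.08893578 0.0892726 ] [21.77146885 22.46596234 22.18397679 22.24538549 22.66214323 22.49924089]
side cups centre [0.58366928 0.07273894 0.054     ]
[0.08911656 0.0870745  0.08645848 0.0905134  0.08754119 0.08492742] [24.03981907 23.37118828 20.96496866 21.3828488  24.38044889 17.93130204]
disc [0.58490035 0.06824349 0.03      ] posttop [0.58548255 0.06822128 0.108     ] [0.58511859 0.07073208 0.108     ] spooltop [0.58254472 0.06733587 0.098     ] [0.58402262 0.07477288 0.098     ]
ptr [0.46424105 0.0333837  0.037     ] 16.086697992865187
ptr [0.44763333 0.03390348 0.037     ] 14.02132314174954
ptr [0.45860119 0.0304693  0.037     ] 16.62437773502443
ptr side [0.4496375  0.05216209 0.037     ] 8.728029669847373
tray [ 0.59218121 -0.13669652  0.014     ]
tray [ 0.58738582 -0.25233346  0.014     ]
tray [ 0.45048413 -0.24325281  0.014     ]
tray [ 0.45653013 -0.12702779  0.014     ]
trayS [ 0.58125858 -0.23883221  0.014     ]
trayS [ 0.44894581 -0.23627467  0.014     ]
trayS [ 0.45495391 -0.11794587  0.014     ]
trayS [ 0.58184708 -0.12423831  0.014     ]
```

```bash
cat >> h.py <<'E'
from scipy.spatial.transform import Rotation as Ro
def go(x,y,z,yaw):
    s=get_state();R=Ro.from_euler('xyz',s["ee_rot"],degrees=True)
    T=Ro.from_euler('xyz',[180,0,yaw],degrees=True)
    print("t",round(s["t"],2),"pos",s["tool_pos"].round(4),"rot",s["ee_rot"].round(2),"F",s["force"].round(1),"w",round(s["grip_width"],4))
    print("shift",(1000*R.inv().apply(np.array([x,y,z])-s["tool_pos"])).round(1),"turn",(R.inv()*T).as_rotvec().round(4))
E
python3 - <<'E'
from h import *
go(.585,.069,.2,22.3)
f=grab_frame("top");a=f["pixels"][185:225,280:330];cv2.imwrite("pics/post.png",cv2.resize(a,None,fx=14,fy=14,interpolation=cv2.INTER_CUBIC))
a=f["pixels"][225:260,290:340];cv2.imwrite("pics/ptr.png",cv2.resize(a,None,fx=14,fy=14,interpolation=cv2.INTER_CUBIC))
E
```

```text
t 0.2 pos [ 0.1837 -0.6491  0.2379] rot [-179.92   -0.     15.8 ] F [-0.7  0.2 -0.6] w 0.0882
shift [ 581.7 -581.6   38.7] turn [-1.400e-03 -1.000e-04 -1.134e-01]
```

View pics/post.png

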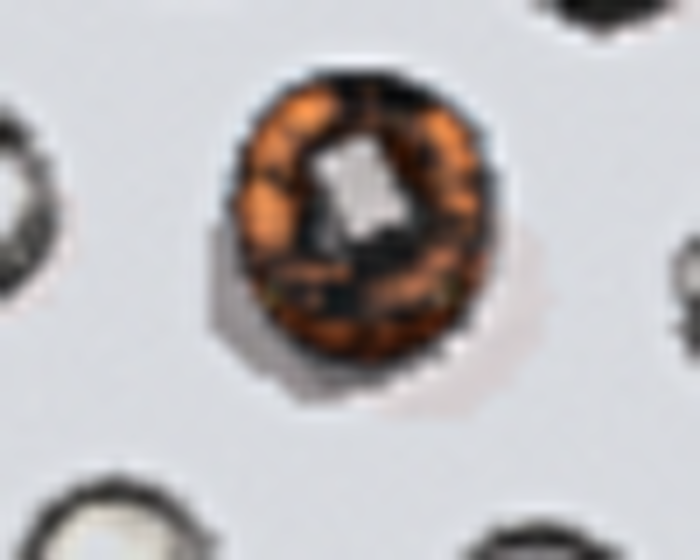

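View pics/ptr.png

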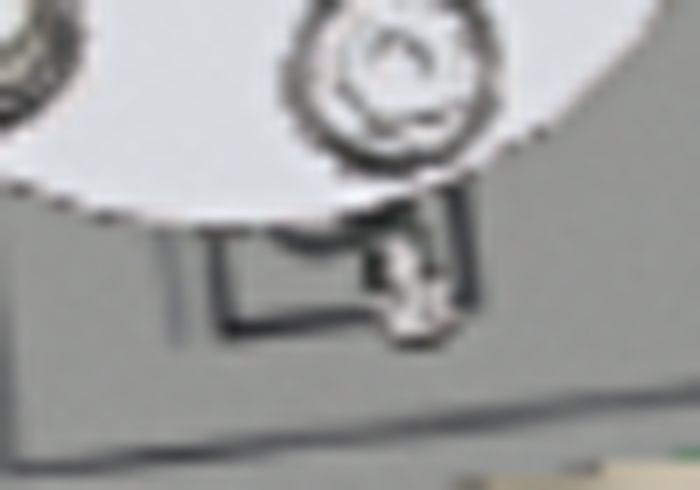

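Request:
step_arm(
  commands=[
    [[15, -15, 0], [0, 0, 0], 88],
    [[40, -40, 0], [0, 0, 0], 88],
    [[65, -65, 0], [0, 0, 0], 88],
    [[90, -90, 0], [0, 0, 0], 88],
    [[115, -115, 0], [0, 0, 0], 88],
    [[140, -140, 0], [0, 0, 0], 88],
    [[165, -165, 0], [0, 0, 0], 88],
    [[190, -190, 0], [0, 0, 0], 88],
    [[215, -215, 0], [0, 0, 0], 88],
    [[240, -240, 0], [0, 0, 0], 88],
    [[265, -265, 0], [0, 0, 0], 88],
    [[290, -290, 0], [0, 0, 0], 88],
  ],
)

```text
t: 1.25
tool_pos: [0.3843, -0.2899, 0.2388]
ee_rot: [180.0, -0.0, 15.8]
force: [0.5, 0.6, 0.2]
grip_width: 0.0881
```

Request:
step_arm(
  commands=[
    [[25, -25, 0], [0, 0, -0.02], 88],
    [[50, -50, 0], [0, 0, -0.04], 88],
    [[75, -75, 0], [0, 0, -0.06], 88],
    [[100, -100, 0], [0, 0, -0.08], 88],
    [[125, -125, 0], [0, 0, -0.1], 88],
    [[150, -150, 0], [0, 0, -0.113], 88],
    [[175, -175, 0], [0, 0, -0.113], 88],
    [[200, -200, 0], [0, 0, -0.113], 88],
    [[225, -225, 0], [0, 0, -0.113], 88],
    [[250, -250, 0], [0, 0, -0.113], 88],
    [[275, -275, 0], [0, 0, -0.113], 88],
    [[285, -285, 0], [0, 0, -0.113], 88],
  ],
)

```text
t: 2.25
tool_pos: [0.5819, 0.064, 0.2387]
ee_rot: [-179.9, -0.1, 22.4]
force: [-0.5, -1.1, -0.6]
grip_width: 0.0879
```

Run:
```python
from h import *
go(.585,.069,.18,22.3)
f=grab_frame("top");g=grab_frame("side")
for p in[(318.2,241.7),(319.9,248.5),(319.0,245.3)]:
    x=ray(f,*p,.037);print(x,np.degrees(np.arctan2(.0685-x[1],.585-x[0])))
cv2.imwrite("pics/s1.png",cv2.resize(g["pixels"][100:290,220:420],None,fx=4,fy=3.1*4/3.1*.78 and 3.1,interpolation=cv2.INTER_CUBIC))
s=get_state();X=s["tool_pos"];print(proj(f,X),proj(g,X))
cv2.imwrite("pics/t1.png",f["pixels"])
```

```text
t 2.25 pos [0.5819 0.064  0.2387] rot [-1.7994e+02 -8.0000e-02  2.2420e+01] F [-0.5 -1.1 -0.6] w 0.0879
shift [ 4.6 -3.4 58.7] turn [-0.0011 -0.0014  0.0021]
[0.46730941 0.03435242 0.037     ] 16.17993338290462
[0.44707081 0.02994746 0.037     ] 15.61619145324699
[0.45658741 0.03231314 0.037     ] 15.737915512465309
[306.2996245  189.99718217] [321.22133065 148.36696057]
```

View pics/s1.png

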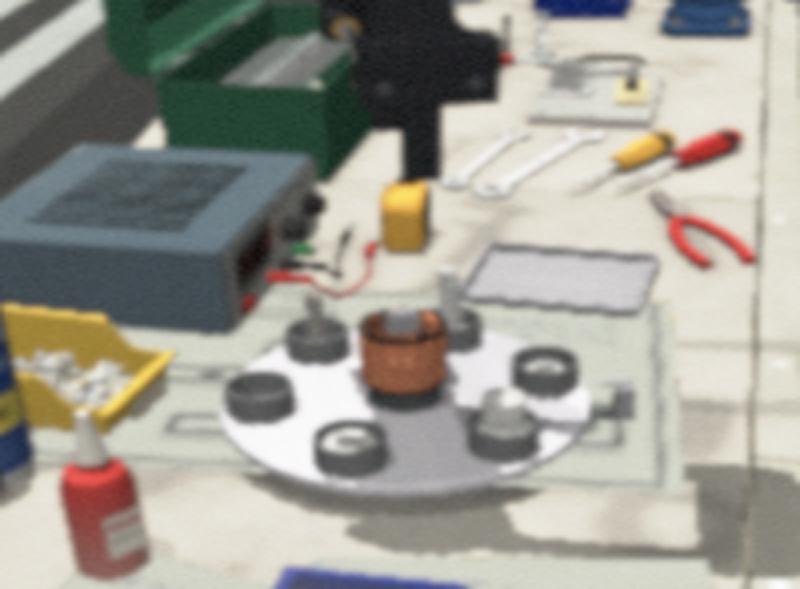

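View pics/t1.png

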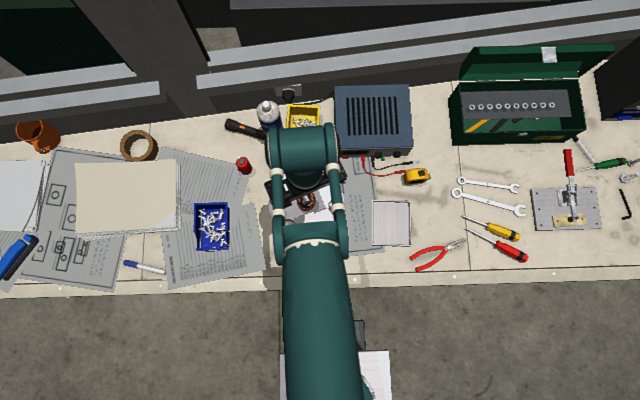

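Run:
```python
from h import *
g=grab_frame("side");X=get_state()["tool_pos"]
n=np.array([-.381,.925,0])
for d in(.044,.0527,.0615):print(d,proj(g,X+n*d))
cv2.imwrite("pics/s2.png",cv2.resize(g["pixels"][90:240,250:380],None,fx=5,fy=4,interpolation=cv2.INTER_CUBIC))
for y in(.068,.070,.072):print([proj(g,[.585,y,.108]),proj(g,[.585,y,.098]),proj(g,[.585,y,.03])])
```

```text
0.044 [325.21153245 155.67700745]
0.0527 [325.94833897 157.25023604]
0.0615 [326.70825681 158.87281189]
[array([320.4332549 , 199.76015236]), array([320.53499462, 203.33580875]), array([321.19797551, 226.63636366])]
[array([320.25079335, 200.16872302]), array([320.35374325, 203.74899563]), array([321.02455602, 227.07774763])]
[array([320.0676236, 200.5788795]), array([320.17179229, 204.16377731]), array([320.85049159, 227.52077307])]
```

View pics/s2.png

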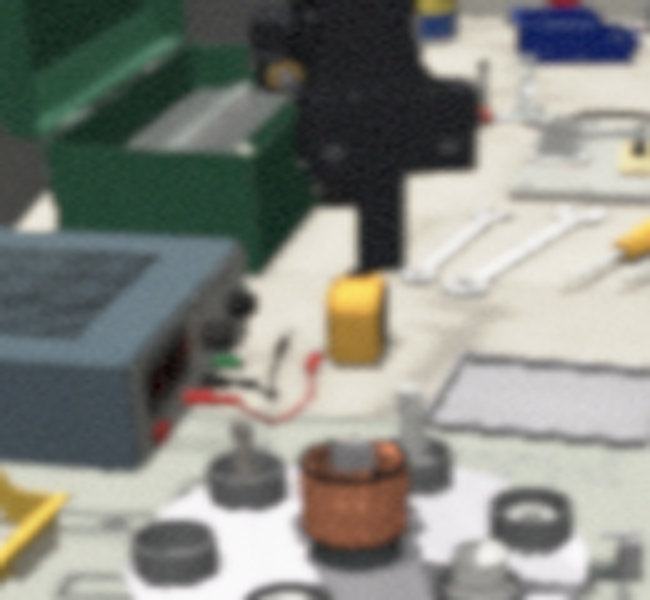

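Request:
step_arm(
  commands=[
    [[5, -4, 8], [0, 0, 0], 88],
    [[5, -4, 25], [0, 0, 0], 88],
    [[5, -4, 43], [0, 0, 0], 88],
    [[5, -4, 62], [0, 0, 0], 88],
    [[5, -4, 81], [0, 0, 0], 88],
    [[5, -4, 100], [0, 0, 0], 88],
    [[5, -4, 119], [0, 0, 0], 88],
    [[5, -4, 138], [0, 0, 0], 88],
    [[5, -4, 155], [0, 0, 0], 88],
    [[5, -4, 168], [0, 0, 0], 88],
    [[5, -4, 176], [0, 0, 0], 88],
    [[5, -4, 178], [0, 0, 0], 88],
  ],
)

```text
t: 3.4
tool_pos: [0.582, 0.065, 0.0588]
ee_rot: [-179.9, 0.2, 22.2]
force: [0.0, -0.0, -0.0]
grip_width: 0.0879
```

Run:
```python
from h import *
go(.585,.0695,.06,22.3)
g=grab_frame("side")
cv2.imwrite("pics/s3.png",cv2.resize(g["pixels"][150:270,250:400],None,fx=5,fy=4.5,interpolation=cv2.INTER_CUBIC))
```

```text
t 3.4 pos [0.582  0.065  0.0588] rot [-179.95    0.18   22.21] F [ 0. -0. -0.] w 0.0879
shift [ 4.5 -3.  -1.2] turn [-0.0009  0.0031 -0.0016]
```

View pics/s3.png

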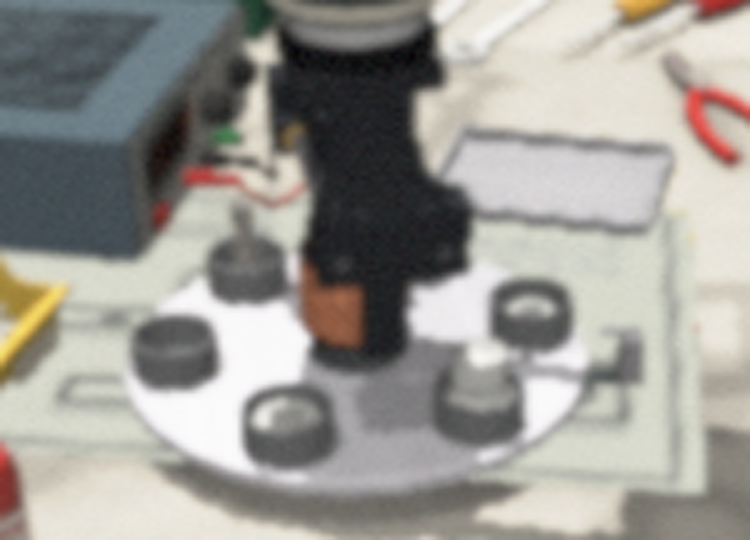

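Request:
step_arm(
  commands=[
    [[3, -2, 0], [0, 0, 0], 88],
    [[4, -3, 0], [0, 0, 0], 88],
    [[4, -3, 0], [0, 0, 0], 88],
    [[4, -3, 0], [0, 0, 0], 88],
  ],
)

```text
t: 3.78
tool_pos: [0.5871, 0.0706, 0.0618]
ee_rot: [180.0, -0.1, 22.3]
force: [-0.0, -0.1, 0.6]
grip_width: 0.0881
```

Run:
```python
from h import *
go(.585,.0695,.06,22.3)
```

```text
t 3.78 pos [0.5871 0.0706 0.0618] rot [ 1.7996e+02 -1.1000e-01  2.2300e+01] F [-0.  -0.1  0.6] w 0.0881
shift [-2.4  0.2  1.8] turn [ 0.0007 -0.0019  0.0001]
```

Request:
step_arm(
  commands=[
    [[-2, 0, 1], [0, 0, 0], 80],
    [[-2, 0, 1], [0, 0, 0], 75],
    [[-2, 0, 1], [0, 0, 0], 68],
    [[-2, 0, 1], [0, 0, 0], 62],
    [[-2, 0, 1], [0, 0, 0], 58],
    [[-2, 0, 1], [0, 0, 0], 55],
    [[-2, 0, 1], [0, 0, 0], 50],
    [[-2, 0, 1], [0, 0, 0], 45],
    [[-2, 0, 1], [0, 0, 0], 45],
    [[-2, 0, 1], [0, 0, 0], 45],
  ],
)

```text
t: 4.62
tool_pos: [0.5844, 0.0694, 0.0597]
ee_rot: [180.0, -0.0, 22.3]
force: [0.7, -1.3, 0.0]
grip_width: 0.0539
```

Run:
```python
from h import *
go(.585,.0695,.06,22.3)
```

```text
t 4.62 pos [0.5844 0.0694 0.0597] rot [179.99  -0.    22.27] F [ 0.7 -1.3  0. ] w 0.0539
shift [ 0.6  0.1 -0.3] turn [ 0.0002 -0.     -0.0005]
```

Request:
step_arm(
  commands=[
    [[0, 0, -3], [0, 0, 0], 45],
    [[0, 0, -10], [0, 0, 0], 45],
    [[0, 0, -18], [0, 0, 0], 45],
    [[0, 0, -28], [0, 0, 0], 45],
    [[0, 0, -38], [0, 0, 0], 45],
    [[0, 0, -48], [0, 0, 0], 45],
    [[0, 0, -60], [0, 0, 0], 45],
    [[0, 0, -72], [0, 0, 0], 45],
    [[0, 0, -84], [0, 0, 0], 45],
    [[0, 0, -96], [0, 0, 0], 45],
    [[0, 0, -104], [0, 0, 0], 45],
    [[0, 0, -105], [0, 0, 0], 45],
  ],
)

```text
t: 5.62
tool_pos: [0.5858, 0.0696, 0.1675]
ee_rot: [179.9, -0.2, 22.3]
force: [0.7, -0.3, -0.9]
grip_width: 0.0536
```

Run:
```python
from h import *
go(.52,-.187,.165,22.3)
g=grab_frame("side")
cv2.imwrite("pics/s4.png",cv2.resize(g["pixels"][130:270,240:400],None,fx=5,fy=4.2,interpolation=cv2.INTER_CUBIC))
```

```text
t 5.62 pos [0.5858 0.0696 0.1675] rot [179.93  -0.23  22.28] F [ 0.7 -0.3 -0.9] w 0.0536
shift [-158.2  212.5    2.1] turn [ 0.0013 -0.004  -0.0004]
```

View pics/s4.png

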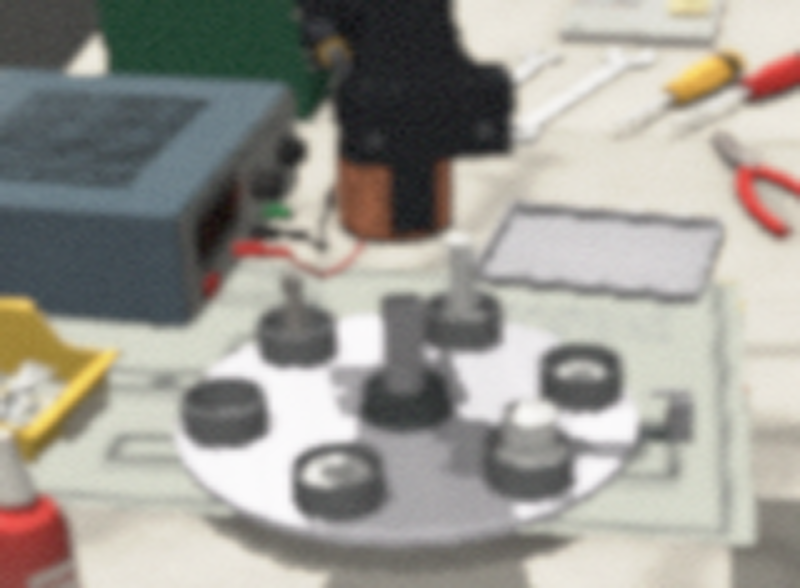

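Request:
step_arm(
  commands=[
    [[-6, 8, 0], [0, 0, 0], 45],
    [[-18, 24, 0], [0, 0, 0], 45],
    [[-33, 44, 0], [0, 0, 0], 45],
    [[-48, 64, 0], [0, 0, 0], 45],
    [[-64, 86, 0], [0, 0, 0], 45],
    [[-80, 108, 0], [0, 0, 0], 45],
    [[-96, 129, 0], [0, 0, 0], 45],
    [[-112, 150, 0], [0, 0, 0], 45],
    [[-128, 171, 0], [0, 0, 0], 45],
    [[-143, 191, 0], [0, 0, 0], 45],
    [[-153, 206, 0], [0, 0, 0], 45],
    [[-158, 212, 0], [0, 0, 0], 45],
  ],
)

```text
t: 6.67
tool_pos: [0.5168, -0.189, 0.1635]
ee_rot: [-180.0, 0.1, 22.1]
force: [-0.0, -0.2, -0.7]
grip_width: 0.0537
```

Request:
step_arm(
  commands=[
    [[0, 0, 5], [0, 0, 0], 45],
    [[0, 0, 15], [0, 0, 0], 45],
    [[0, 0, 30], [0, 0, 0], 45],
    [[0, 0, 45], [0, 0, 0], 45],
    [[0, 0, 60], [0, 0, 0], 45],
    [[0, 0, 75], [0, 0, 0], 45],
    [[0, 0, 90], [0, 0, 0], 45],
    [[0, 0, 103], [0, 0, 0], 45],
    [[0, 0, 114], [0, 0, 0], 45],
    [[0, 0, 122], [0, 0, 0], 45],
    [[0, 0, 125], [0, 0, 0], 45],
    [[0, 0, 125], [0, 0, 0], 45],
  ],
)

```text
t: 7.67
tool_pos: [0.5178, -0.1858, 0.0386]
ee_rot: [-179.9, 0.1, 22.3]
force: [-1.0, -0.9, -1.8]
grip_width: 0.0542
```

Run:
```python
from h import *
go(.52,-.187,.018,22.3)
g=grab_frame("side")
cv2.imwrite("pics/s5.png",cv2.resize(g["pixels"][110:230,270:430],None,fx=5,fy=5,interpolation=cv2.INTER_CUBIC))
f=grab_frame("top")
cv2.imwrite("pics/t5.png",cv2.resize(f["pixels"][150:270,280:440],None,fx=5,fy=5,interpolation=cv2.INTER_CUBIC))
```

```text
t 7.67 pos [ 0.5178 -0.1858  0.0386] rot [-1.7991e+02  8.0000e-02  2.2310e+01] F [-1.  -0.9 -1.8] w 0.0542
shift [ 1.6  2.  20.5] turn [-0.0015  0.0014  0.0002]
```

View pics/s5.png

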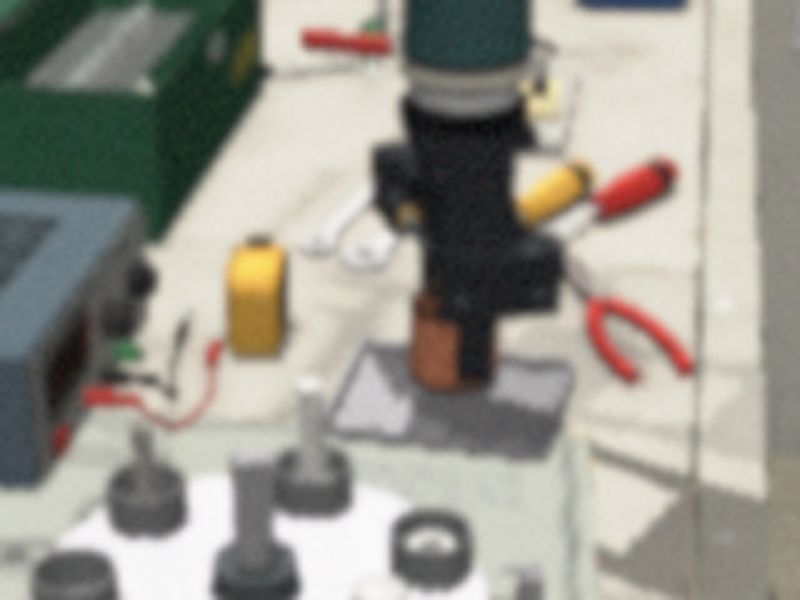

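View pics/t5.png

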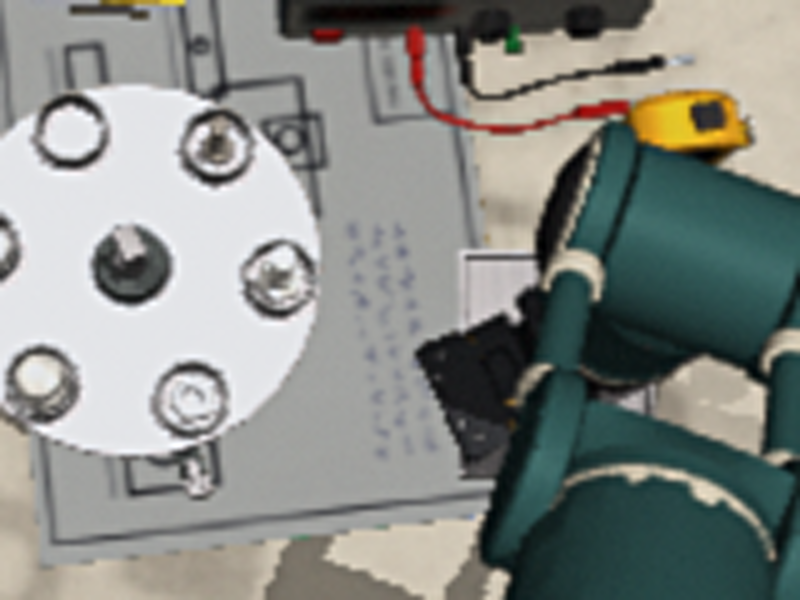

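Request:
step_arm(
  commands=[
    [[0, 0, 4], [0, 0, 0], 45],
    [[0, 0, 9], [0, 0, 0], 45],
    [[0, 0, 14], [0, 0, 0], 45],
    [[0, 0, 18], [0, 0, 0], 45],
    [[0, 0, 20], [0, 0, 0], 45],
    [[0, 0, 20], [0, 0, 0], 45],
    [[0, 0, 20], [0, 0, 0], 45],
  ],
)

```text
t: 8.35
tool_pos: [0.5183, -0.1865, 0.0194]
ee_rot: [-180.0, 0.0, 22.3]
force: [-0.8, -0.3, -1.4]
grip_width: 0.0539
```

Request:
step_arm(
  commands=[
    [[0, 0, 1], [0, 0, 0], 45],
    [[0, 0, 1], [0, 0, 0], 45],
    [[0, 0, 1], [0, 0, 0], 45],
  ],
)

```text
t: 8.6
tool_pos: [0.5186, -0.1866, 0.0189]
ee_rot: [180.0, -0.0, 22.3]
force: [0.7, -0.2, -2.3]
grip_width: 0.0537
```

Request:
step_arm(
  commands=[
    [[0, 0, 1], [0, 0, 0], 45],
    [[0, 0, 1], [0, 0, 0], 45],
    [[0, 0, 1], [0, 0, 0], 45],
  ],
)

```text
t: 8.85
tool_pos: [0.5185, -0.1866, 0.0177]
ee_rot: [180.0, -0.0, 22.3]
force: [-0.1, 0.1, -1.4]
grip_width: 0.0536
```

Request:
step_arm(
  commands=[
    [[0, 0, 1], [0, 0, 0], 45],
    [[0, 0, 1], [0, 0, 0], 45],
    [[0, 0, 1], [0, 0, 0], 45],
  ],
)

```text
t: 9.1
tool_pos: [0.5184, -0.1865, 0.0166]
ee_rot: [-180.0, 0.0, 22.3]
force: [-1.2, -1.0, -1.6]
grip_width: 0.0539
```

Request:
step_arm(
  commands=[
    [[0, 0, 1], [0, 0, 0], 45],
    [[0, 0, 1], [0, 0, 0], 45],
    [[0, 0, 1], [0, 0, 0], 45],
  ],
)

```text
t: 9.35
tool_pos: [0.5186, -0.1866, 0.0157]
ee_rot: [180.0, -0.0, 22.3]
force: [-0.3, 0.6, -1.3]
grip_width: 0.054
```

Request:
step_arm(
  commands=[
    [[0, 0, 1], [0, 0, 0], 45],
    [[0, 0, 1], [0, 0, 0], 45],
    [[0, 0, 1], [0, 0, 0], 45],
  ],
)

```text
t: 9.6
tool_pos: [0.5186, -0.1866, 0.0157]
ee_rot: [-180.0, 0.0, 22.3]
force: [-2.8, 1.9, 5.9]
grip_width: 0.0538
```

Run:
```python
from h import *
go(.52,-.187,.018,22.3)
g=grab_frame("side")
cv2.imwrite("pics/s6.png",cv2.resize(g["pixels"][150:220,310:400],None,fx=8,fy=8,interpolation=cv2.INTER_CUBIC))
```

```text
t 9.6 pos [ 0.5186 -0.1866  0.0157] rot [-180.      0.     22.28] F [-2.8  1.9  5.9] w 0.0538
shift [ 1.2  0.9 -2.3] turn [-0.0001  0.0001 -0.0004]
```

View pics/s6.png

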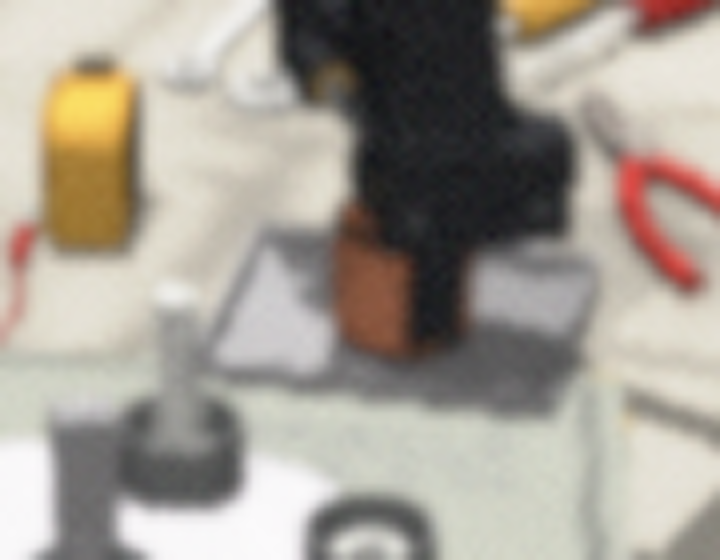

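Request:
step_arm(
  commands=[
    [[0, 0, 0], [0, 0, 0], 54],
    [[0, 0, 0], [0, 0, 0], 57],
    [[0, 0, 0], [0, 0, 0], 61],
    [[0, 0, 0], [0, 0, 0], 65],
    [[0, 0, 0], [0, 0, 0], 68],
    [[0, 0, 0], [0, 0, 0], 70],
    [[0, 0, 0], [0, 0, 0], 70],
    [[0, 0, 0], [0, 0, 0], 70],
  ],
)

```text
t: 10.32
tool_pos: [0.5185, -0.1866, 0.0146]
ee_rot: [-180.0, 0.0, 22.3]
force: [0.4, 0.1, -1.2]
grip_width: 0.0701
```

Request:
step_arm(
  commands=[
    [[0, 0, -4], [0, 0, 0], 70],
    [[0, 0, -12], [0, 0, 0], 70],
    [[0, 0, -24], [0, 0, 0], 70],
    [[0, 0, -38], [0, 0, 0], 70],
    [[0, 0, -54], [0, 0, 0], 70],
    [[0, 0, -70], [0, 0, 0], 70],
    [[0, 0, -86], [0, 0, 0], 70],
    [[0, 0, -102], [0, 0, 0], 70],
    [[0, 0, -118], [0, 0, 0], 70],
    [[0, 0, -132], [0, 0, 0], 70],
    [[0, 0, -142], [0, 0, 0], 70],
    [[0, 0, -145], [0, 0, 0], 70],
  ],
)

```text
t: 11.32
tool_pos: [0.52, -0.1872, 0.163]
ee_rot: [179.8, -0.2, 22.3]
force: [1.4, 0.6, 1.0]
grip_width: 0.0701
```

Run:
```python
from h import *
go(.585,.0695,.155,22.3)
g=grab_frame("side")
cv2.imwrite("pics/s7.png",cv2.resize(g["pixels"][140:270,255:415],None,fx=5,fy=4.5,interpolation=cv2.INTER_CUBIC))
f=grab_frame("top")
cv2.imwrite("pics/t7.png",cv2.resize(f["pixels"][155:260,255:420],None,fx=4.8,fy=4.8,interpolation=cv2.INTER_CUBIC))
```

```text
t 11.32 pos [ 0.52   -0.1872  0.163 ] rot [179.8   -0.2   22.27] F [1.4 0.6 1. ] w 0.0701
shift [ 157.4 -212.9    7.9] turn [ 0.0035 -0.0035 -0.0005]
```

View pics/s7.png

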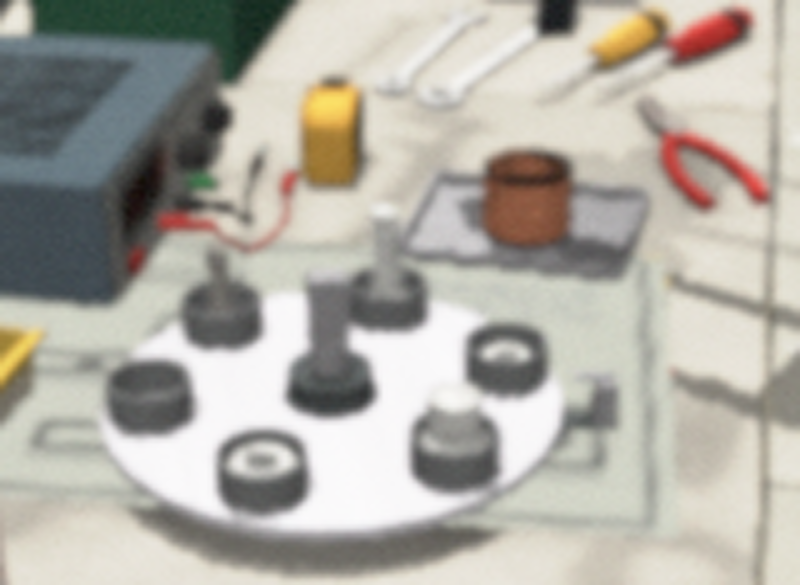

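View pics/t7.png

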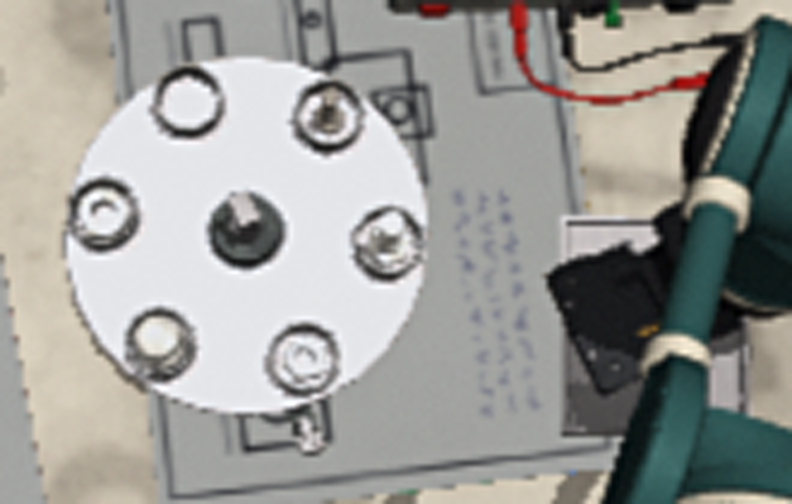

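Request:
step_arm(
  commands=[
    [[6, -8, 0], [0, 0, 0], 60],
    [[18, -24, 0], [0, 0, 0], 60],
    [[33, -44, 0], [0, 0, 0], 60],
    [[48, -64, 0], [0, 0, 0], 60],
    [[64, -86, 0], [0, 0, 0], 60],
    [[80, -108, 0], [0, 0, 0], 60],
    [[96, -129, 0], [0, 0, 0], 60],
    [[112, -150, 0], [0, 0, 0], 60],
    [[128, -171, 0], [0, 0, 0], 60],
    [[143, -192, 0], [0, 0, 0], 60],
    [[153, -207, 0], [0, 0, 0], 60],
    [[157, -213, 0], [0, 0, 0], 60],
  ],
)

```text
t: 12.42
tool_pos: [0.5823, 0.073, 0.1582]
ee_rot: [-179.9, 0.1, 22.4]
force: [0.3, 0.2, 0.6]
grip_width: 0.0599
```

Request:
step_arm(
  commands=[
    [[0, 0, 0], [0, 0, 0], 60],
    [[0, 0, 0], [0, 0, 0], 60],
  ],
)

```text
t: 12.58
tool_pos: [0.5823, 0.0701, 0.1587]
ee_rot: [-180.0, 0.1, 22.3]
force: [0.4, -0.6, 0.1]
grip_width: 0.0599
```

Run:
```python
from h import *
go(.585,.0695,.073,22.3)
```

```text
t 12.58 pos [0.5823 0.0701 0.1587] rot [-1.7999e+02  1.1000e-01  2.2340e+01] F [ 0.4 -0.6  0.1] w 0.0599
shift [ 2.5  1.6 85.7] turn [-0.0002  0.002   0.0007]
```

Request:
step_arm(
  commands=[
    [[2, 1, 4], [0, 0, 0], 60],
    [[2, 1, 12], [0, 0, 0], 60],
    [[2, 1, 22], [0, 0, 0], 60],
    [[2, 1, 34], [0, 0, 0], 60],
    [[2, 1, 46], [0, 0, 0], 60],
    [[2, 1, 58], [0, 0, 0], 60],
    [[2, 1, 70], [0, 0, 0], 60],
    [[2, 1, 79], [0, 0, 0], 60],
    [[2, 1, 84], [0, 0, 0], 60],
    [[2, 1, 85], [0, 0, 0], 60],
    [[2, 1, 85], [0, 0, 0], 60],
    [[2, 1, 85], [0, 0, 0], 60],
  ],
)

```text
t: 13.58
tool_pos: [0.5858, 0.07, 0.0752]
ee_rot: [180.0, -0.1, 22.3]
force: [0.7, 0.1, 0.4]
grip_width: 0.06
```

Run:
```python
from h import *
go(.585,.0695,.073,22.3)
g=grab_frame("side")
cv2.imwrite("pics/s8.png",cv2.resize(g["pixels"][150:270,255:405],None,fx=5,fy=5,interpolation=cv2.INTER_CUBIC))
```

```text
t 13.58 pos [0.5858 0.07   0.0752] rot [ 1.7998e+02 -5.0000e-02  2.2290e+01] F [0.7 0.1 0.4] w 0.06
shift [-0.9  0.1  2.2] turn [ 0.0003 -0.0009 -0.0002]
```

View pics/s8.png

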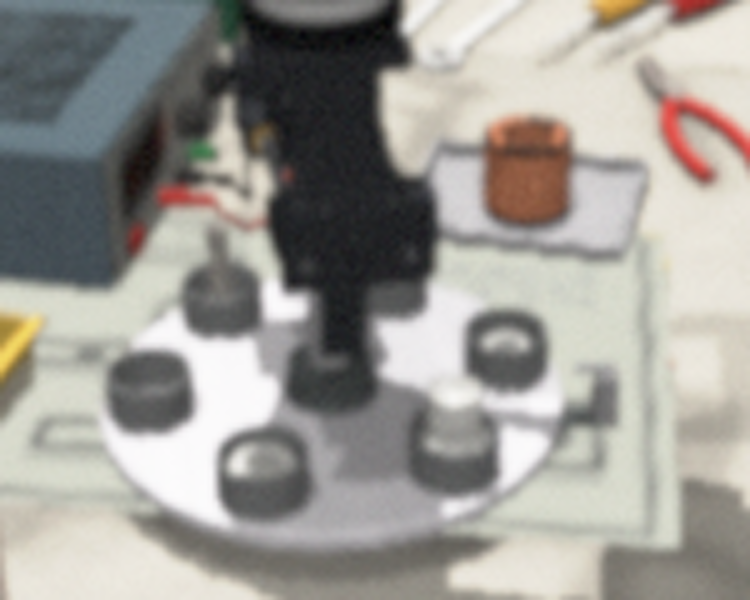

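Spool stands upright in the tray (528,170). Fingers straddle the post. Close gradually.

Request:
step_arm(
  commands=[
    [[-1, 0, 2], [0, 0, 0], 50],
    [[-1, 0, 2], [0, 0, 0], 42],
    [[-1, 0, 2], [0, 0, 0], 34],
    [[-1, 0, 2], [0, 0, 0], 28],
    [[-1, 0, 2], [0, 0, 0], 23],
    [[-1, 0, 2], [0, 0, 0], 19],
    [[-1, 0, 2], [0, 0, 0], 16],
    [[-1, 0, 2], [0, 0, 0], 13],
    [[-1, 0, 2], [0, 0, 0], 8],
    [[-1, 0, 2], [0, 0, 0], 5],
    [[-1, 0, 2], [0, 0, 0], 5],
    [[-1, 0, 2], [0, 0, 0], 5],
  ],
)

```text
t: 14.63
tool_pos: [0.5846, 0.0689, 0.0728]
ee_rot: [179.9, -0.0, 22.3]
force: [1.6, -4.7, -0.1]
grip_width: 0.0139
```

Run:
```python
from h import *
go(.585,.0695,.073,22.3);print(get_state()["torque"],get_state()["joint_positions"])
```

```text
t 14.63 pos [0.5846 0.0689 0.0728] rot [ 1.7995e+02 -1.0000e-02  2.2280e+01] F [ 1.6 -4.7 -0.1] w 0.0139
shift [ 0.6 -0.4 -0.2] turn [ 0.0009 -0.0002 -0.0003]
[-0.73134862 -0.22207896 -0.04449182] [ 4.32675770e+00  1.47841572e+01  1.11200008e+02 -5.75899275e-02
  5.39914321e+01  7.20790988e+01]
```

Request:
step_arm(
  commands=[
    [[0, 1, 0], [0, 0, -0.005], 5],
    [[0, 1, 0], [0, 0, -0.014], 5],
    [[0, 1, 0], [0, 0, -0.026], 5],
    [[0, 1, 0], [0, 0, -0.042], 5],
    [[0, 1, 0], [0, 0, -0.062], 5],
    [[0, 1, 0], [0, 0, -0.084], 5],
    [[0, 1, 0], [0, 0, -0.108], 5],
    [[0, 1, 0], [0, 0, -0.132], 5],
    [[0, 1, 0], [0, 0, -0.156], 5],
    [[0, 1, 0], [0, 0, -0.18], 5],
    [[0, 1, 0], [0, 0, -0.204], 5],
    [[0, 1, 0], [0, 0, -0.228], 5],
  ],
)

```text
t: 15.63
tool_pos: [0.5848, 0.0685, 0.0727]
ee_rot: [180.0, -0.0, 35.5]
force: [0.8, -1.8, 0.1]
grip_width: 0.0137
```

Run:
```python
from h import *
go(.5846,.0689,.073,75.7);print(get_state()["torque"])
g=grab_frame("side")
cv2.imwrite("pics/s9.png",cv2.resize(g["pixels"][150:270,255:405],None,fx=5,fy=5,interpolation=cv2.INTER_CUBIC))
```

```text
t 15.63 pos [0.5848 0.0685 0.0727] rot [ 1.7999e+02 -1.0000e-02  3.5480e+01] F [ 0.8 -1.8  0.1] w 0.0137
shift [ 0.1 -0.5 -0.3] turn [ 3.00e-04 -0.00e+00 -7.02e-01]
[-0.27990625 -0.1648966  -0.04665694]
```

View pics/s9.png

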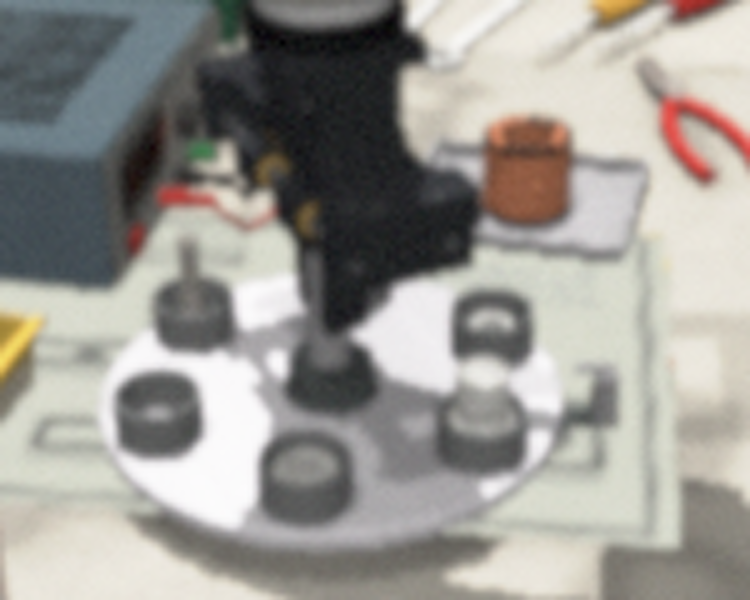

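Request:
step_arm(
  commands=[
    [[0, 0, 0], [0, 0, -0.024], 5],
    [[0, 0, 0], [0, 0, -0.048], 5],
    [[0, 0, 0], [0, 0, -0.072], 5],
    [[0, 0, 0], [0, 0, -0.096], 5],
    [[0, 0, 0], [0, 0, -0.12], 5],
    [[0, 0, 0], [0, 0, -0.144], 5],
    [[0, 0, 0], [0, 0, -0.168], 5],
    [[0, 0, 0], [0, 0, -0.192], 5],
    [[0, 0, 0], [0, 0, -0.216], 5],
    [[0, 0, 0], [0, 0, -0.24], 5],
    [[0, 0, 0], [0, 0, -0.264], 5],
    [[0, 0, 0], [0, 0, -0.288], 5],
  ],
)

```text
t: 16.68
tool_pos: [0.5853, 0.0681, 0.0728]
ee_rot: [179.9, -0.0, 52.0]
force: [3.5, -5.7, -0.8]
grip_width: 0.014
```

Request:
step_arm(
  commands=[
    [[0, 0, 0], [0, 0, -0.024], 5],
    [[0, 0, 0], [0, 0, -0.048], 5],
    [[0, 0, 0], [0, 0, -0.072], 5],
    [[0, 0, 0], [0, 0, -0.096], 5],
    [[0, 0, 0], [0, 0, -0.12], 5],
    [[0, 0, 0], [0, 0, -0.144], 5],
    [[0, 0, 0], [0, 0, -0.168], 5],
    [[0, 0, 0], [0, 0, -0.192], 5],
    [[0, 0, 0], [0, 0, -0.216], 5],
    [[0, 0, 0], [0, 0, -0.24], 5],
    [[0, 0, 0], [0, 0, -0.262], 5],
    [[0, 0, 0], [0, 0, -0.282], 5],
  ],
)

```text
t: 17.68
tool_pos: [0.5858, 0.0677, 0.0728]
ee_rot: [179.9, 0.0, 68.1]
force: [4.1, -6.7, -2.5]
grip_width: 0.0135
```

Request:
step_arm(
  commands=[
    [[0, 0, 0], [0, 0, -0.018], 5],
    [[0, 0, 0], [0, 0, -0.034], 5],
    [[0, 0, 0], [0, 0, -0.048], 5],
    [[0, 0, 0], [0, 0, -0.06], 5],
    [[0, 0, 0], [0, 0, -0.07], 5],
    [[0, 0, 0], [0, 0, -0.078], 5],
    [[0, 0, 0], [0, 0, -0.084], 5],
    [[0, 0, 0], [0, 0, -0.088], 5],
    [[0, 0, 0], [0, 0, -0.09], 5],
    [[0, 0, 0], [0, 0, -0.09], 5],
    [[0, 0, 0], [0, 0, -0.09], 5],
    [[0, 0, 0], [0, 0, -0.09], 5],
  ],
)

```text
t: 18.68
tool_pos: [0.586, 0.0677, 0.0728]
ee_rot: [179.8, 0.0, 73.2]
force: [5.2, -5.8, -3.6]
grip_width: 0.0141
```

Run:
```python
from h import *
go(.5846,.0689,.073,75.7);print(get_state()["torque"])
g=grab_frame("side")
cv2.imwrite("pics/s10.png",cv2.resize(g["pixels"][150:270,255:405],None,fx=5,fy=5,interpolation=cv2.INTER_CUBIC))
f=grab_frame("top")
cv2.imwrite("pics/t10.png",cv2.resize(f["pixels"][155:260,255:420],None,fx=4.8,fy=4.8,interpolation=cv2.INTER_CUBIC))
```

```text
t 18.68 pos [0.586  0.0677 0.0728] rot [1.7983e+02 2.0000e-02 7.3240e+01] F [ 5.2 -5.8 -3.6] w 0.0141
shift [ 0.8 -1.7 -0.2] turn [ 0.0029  0.0004 -0.043 ]
[-0.97572831 -0.89032282 -0.03916699]
```

View pics/s10.png

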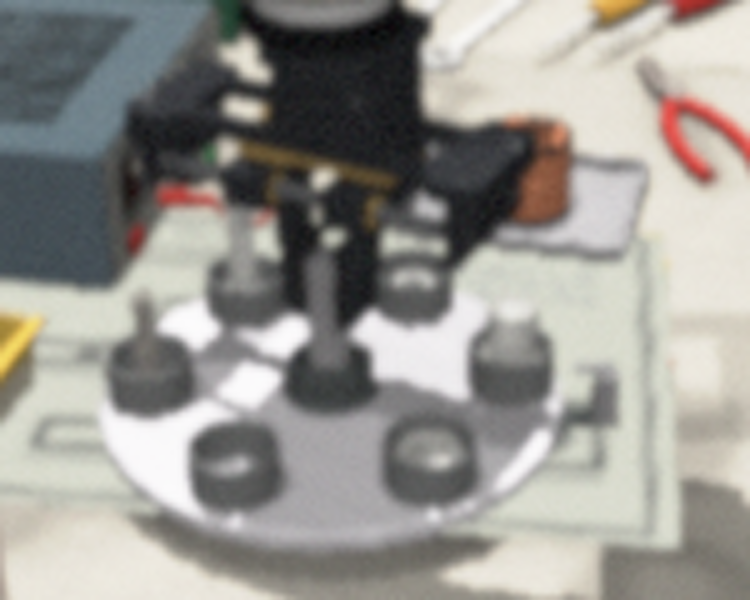

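View pics/t10.png

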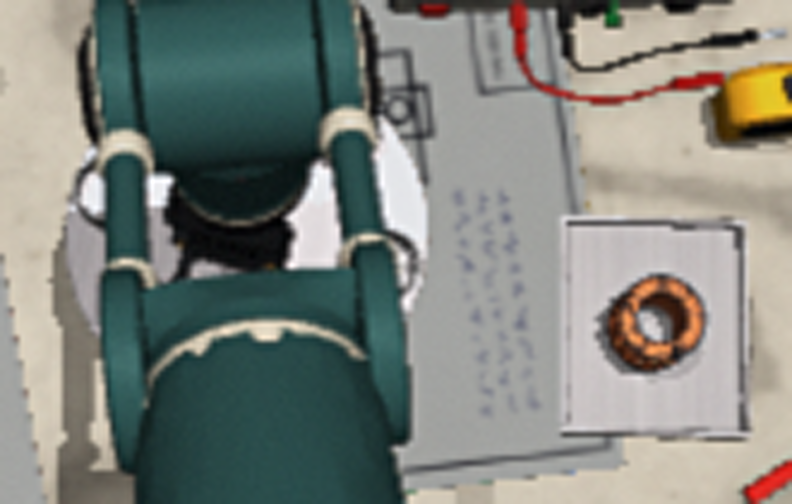

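Run:
```python
from h import *
from scipy.optimize import least_squares
g=grab_frame("side")
def fit(pts):
    def r(p):
        o=[]
        for k,u in pts:
            a=np.radians(180+p[2]-60*k)
            o+=list(proj(g,[p[0]+.09*np.cos(a),p[1]+.09*np.sin(a),.054])-(np.array([255,150])+np.array(u)/5-.4))
        return o
    s=least_squares(r,[.585,.07,50]);print(s.x.round(4),np.array(s.fun).round(1))
fit([(0,(505,318)),(2,(265,455)),(3,(150,373)),(4,(222,290))][:0]+[(0,(505,330)),(2,(265,455)),(3,(150,375)),(4,(222,288))])
fit([(2,(430,437)),(3,(236,447)),(4,(150,360)),(5,(245,277))])
im=cv2.resize(g["pixels"][150:270,255:405],None,fx=5,fy=5,interpolation=cv2.INTER_CUBIC)
def P(X): return tuple(int(round(v)) for v in (proj(g,X)-[255,150]+.4)*5)
c=np.array([.585,.0705]);
for psi,col in((73.3,(0,0,255)),(75.7,(0,255,0))):
  for k in range(6):
    a=np.radians(180+psi-60*k);q=c+.09*np.array([np.cos(a),np.sin(a)])
    pts=np.array([P([q[0]+.022*np.cos(t),q[1]+.022*np.sin(t),.054]) for t in np.linspace(0,6.3,30)])
    cv2.polylines(im,[pts],False,col,1)
fa=np.radians(180+15.7);d=np.array([np.cos(fa),np.sin(fa)])
cv2.line(im,P([*(c+.123*d),.037]),P([*(c+.145*d),.037]),(255,0,255),1)
cv2.imwrite("pics/ov.png",im)
```

```text
[ 0.5838  0.0748 23.3059] [ 0.5  0.2  0.1  0.3 -0.2  0.  -0.5 -0.8]
[5.84200e-01 7.34000e-02 7.37875e+01] [ 0.6  0.8 -0.   0.1 -0.3 -0.6 -0.3 -0.7]
```

View pics/ov.png

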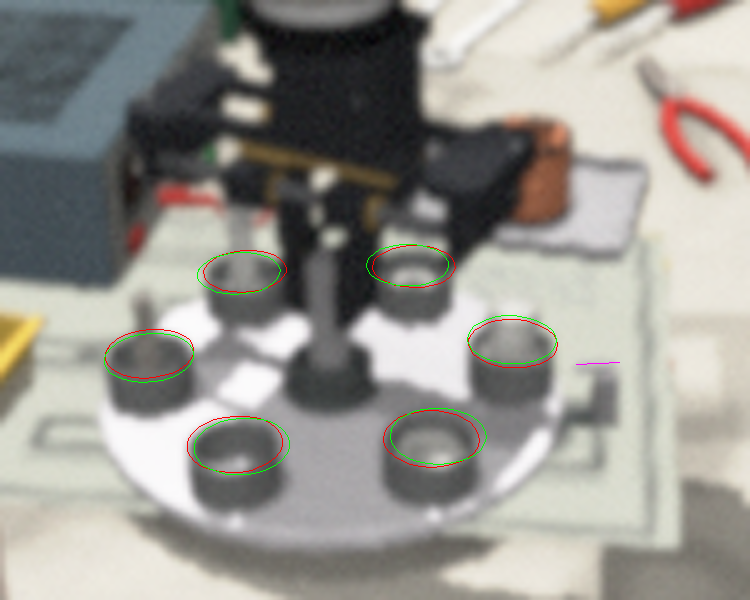

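Run:
```python
from h import *
a=cv2.imread("pics/top0.png");g=cv2.cvtColor(a,cv2.COLOR_BGR2GRAY)
print(g[236:254,308:332])
b=cv2.imread("pics/t1.png")
im=cv2.resize(a[234:256,305:335],None,fx=26,fy=26,interpolation=cv2.INTER_NEAREST)
f=grab_frame("top");c=np.array([.58496,.0682])
def P(X): return tuple(int(round(v)) for v in (proj(f,X)-[305,234]+.5)*26)
for ang,col in((14,(255,0,0)),(15.7,(0,255,0)),(17,(0,0,255))):
  t=np.radians(180+ang);d=np.array([np.cos(t),np.sin(t)]);cv2.line(im,P([*(c+.123*d),.037]),P([*(c+.145*d),.037]),col,1)
cv2.imwrite("pics/pp.png",im)
```

```text
[[219 218 220 222 222 204 107  56  49  70  79  70  84  94 150 201 190 153
  143 147 148 148 150 148]
 [218 218 217 220 223 213 162 146 112 104  96 134 216 204 165 116 148 147
  148 149 149 150 147 147]
 [219 219 220 219 221 223 226 230 230 226 214 181 152  94  67 106 148 150
  148 150 150 149 148 148]
 [222 222 222 221 221 223 222 218 191 119  72  88 148 123  57  96 148 150
  148 149 147 150 146 151]
 [218 212 206 204 200 182 114  69  51  37  54  89 148 135  68  91 147 150
  149 148 150 149 150 151]
 [129  91  88 115 123 116  86  63  61  74  94  84 105 133  77  84 145 151
  149 147 151 149 151 150]
 [145 126  81  60  59  62  65  69  83 131 181 126 107 138  88  76 142 149
  150 150 149 150 149 151]
 [152 150 141 122 108 113 136 130  51 101 200 181 103 135  98  74 137 150
  150 151 148 149 150 150]
 [151 150 152 149 149 149 154 135  47  99 196 175  80 109 101  68 129 150
  151 150 151 150 148 149]
 [151 151 151 152 150 151 153 134  67  78 141 181 156 172 109  64 119 150
  150 149 150 151 150 147]
 [150 148 147 145 143 142 141 140 145 156 142 185 172 174  89  65 116 148
  152 151 151 149 150 150]
 [120 108  97  89  80  75  71  72  84 134 191 193 147 170 134 115 136 149
  151 150 149 148 149 151]
 [ 48  55  61  73  87  96 110 122 121 120 188 188 158 112 106 148 153 149
  149 148 149 150 150 149]
 [129 138 144 147 146 149 150 150 150 134  93  72  68 101 146 153 150 152
  151 148 150 149 150 149]
 [152 152 151 153 151 151 149 149 150 150 146 144 150 150 152 150 151 149
  149 150 151 149 150 149]
 [151 149 149 148 150 149 149 148 150 150 150 151 150 152 150 151 150 149
  150 151 151 150 150 152]
 [149 149 149 148 149 148 149 149 149 149 150 151 150 152 150 150 150 151
  150 149 149 147 147 146]
 [150 149 149 148 149 149 151 150 150 149 149 149 149 149 149 149 147 142
  139 131 128 122 118 110]]
```

View pics/pp.png

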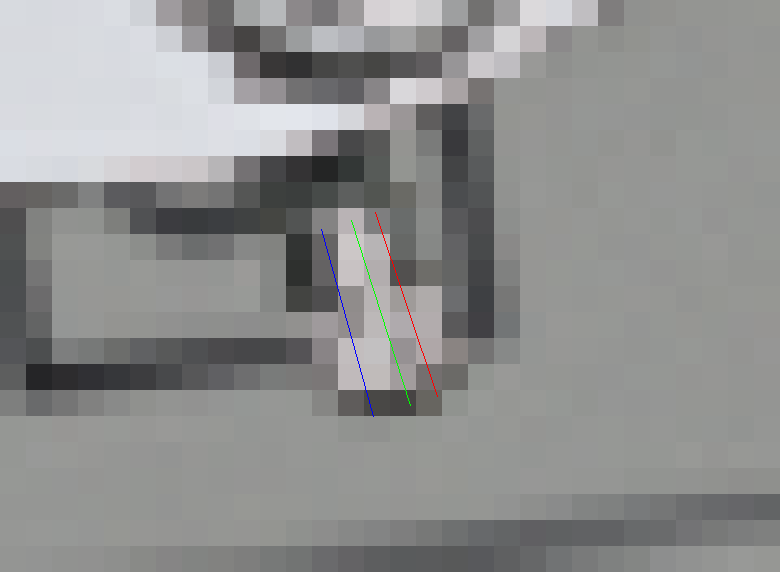

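Request:
step_arm(
  commands=[
    [[0, 0, 0], [0, 0, -0.005], 5],
    [[0, 0, 0], [0, 0, -0.012], 5],
    [[0, 0, 0], [0, 0, -0.02], 5],
    [[0, 0, 0], [0, 0, -0.028], 5],
    [[0, 0, 0], [0, 0, -0.036], 5],
    [[0, 0, 0], [0, 0, -0.041], 5],
    [[0, 0, 0], [0, 0, -0.043], 5],
    [[0, 0, 0], [0, 0, -0.043], 5],
    [[0, 0, 0], [0, 0, -0.043], 5],
    [[0, 0, 0], [0, 0, -0.043], 5],
    [[0, 0, 0], [0, 0, -0.043], 5],
    [[0, 0, 0], [0, 0, -0.043], 5],
  ],
)

```text
t: 19.88
tool_pos: [0.5861, 0.0677, 0.0728]
ee_rot: [179.8, 0.0, 75.7]
force: [5.6, -6.6, -3.5]
grip_width: 0.0136
```

Run:
```python
from h import *
go(.5846,.0689,.073,75.7);print(get_state()["torque"],get_state()["dq"].round(3))
g=grab_frame("side")
im=cv2.resize(g["pixels"][150:270,255:405],None,fx=5,fy=5,interpolation=cv2.INTER_CUBIC)
def P(X): return tuple(int(round(v)) for v in (proj(g,X)-[255,150]+.4)*5)
c=np.array([.5845,.073])
for k in range(6):
    if k in(1,):continue
    a=np.radians(180+75.7-60*k);q=c+.09*np.array([np.cos(a),np.sin(a)])
    cv2.polylines(im,[np.array([P([q[0]+.022*np.cos(t),q[1]+.022*np.sin(t),.054]) for t in np.linspace(0,6.3,30)])],False,(0,255,0),1)
fa=np.radians(180+15.7);d=np.array([np.cos(fa),np.sin(fa)])
cv2.line(im,P([*(c+.123*d),.037]),P([*(c+.145*d),.037]),(255,0,255),1)
cv2.imwrite("pics/ov2.png",im)
```

```text
t 19.88 pos [0.5861 0.0677 0.0728] rot [1.7982e+02 3.0000e-02 7.5700e+01] F [ 5.6 -6.6 -3.5] w 0.0136
shift [ 0.8 -1.8 -0.2] turn [ 0.0031  0.0005 -0.    ]
[-0.9735556  -0.92436305 -0.05650435] [-0.08   0.107  0.072 -0.008  0.013 -0.039]
```

View pics/ov2.png

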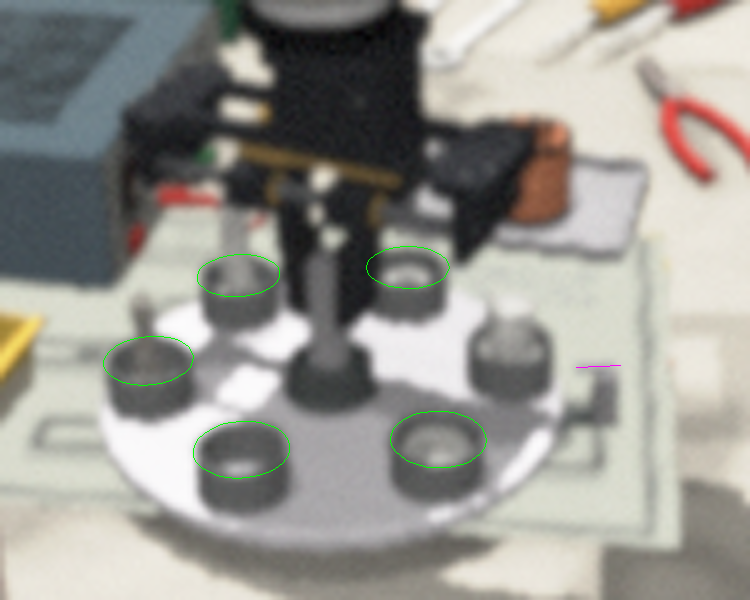

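Run:
```python
from h import *
f=grab_frame("top");c=np.array([.58496,.0682])
b=cv2.imread("pics/top0.png")
cv2.imwrite("pics/cp.png",cv2.resize(b[218:240,275:301],None,fx=24,fy=24,interpolation=cv2.INTER_CUBIC))
a=np.radians(180+22.3-60)
for r,z in((.09,.0765),(.09,.054)):
  X=[c[0]+r*np.cos(a),c[1]+r*np.sin(a),z];print((proj(f,X)-[275,218]+.5)*24)
```

```text
[303.49899914 186.57327511]
[315.45040894 211.25595979]
```

View pics/cp.png

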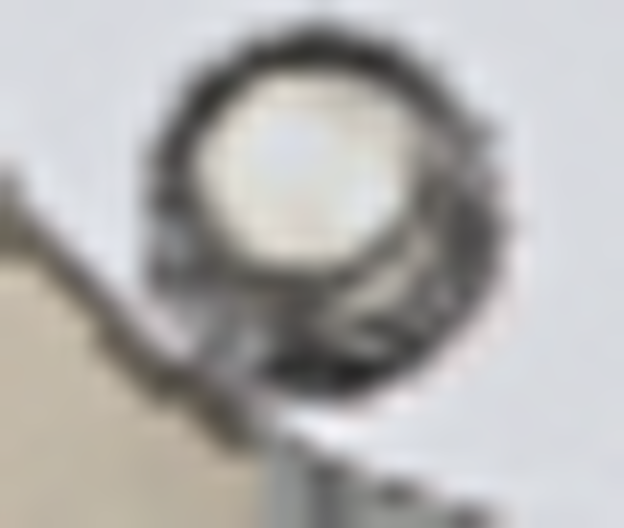

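Run:
```python
from h import *
g=grab_frame("side");c=np.array([.5845,.073])
im=cv2.resize(g["pixels"][200:250,335:385],None,fx=12,fy=12,interpolation=cv2.INTER_CUBIC)
def P(X): return (proj(g,X)-[335,200]+.5)*12
for ps in(75.7,74.1,77.3):
  a=np.radians(180+ps-60);q=c+.09*np.array([np.cos(a),np.sin(a)]);print(ps,P([*q,.0765]),P([*q,.054]),P([*q,.034]))
cv2.imwrite("pics/c2.png",im)
```

```text
75.7 [272.09523266 128.04356885] [269.40192849 220.84769515] [267.06244111 301.46023254]
74.1 [273.65713587 134.49110826] [270.93819589 227.44176968] [268.57657275 308.1770686 ]
77.3 [270.19999947 121.64428846] [267.53625467 214.30228173] [265.22231462 294.79236543]
```

View pics/c2.png

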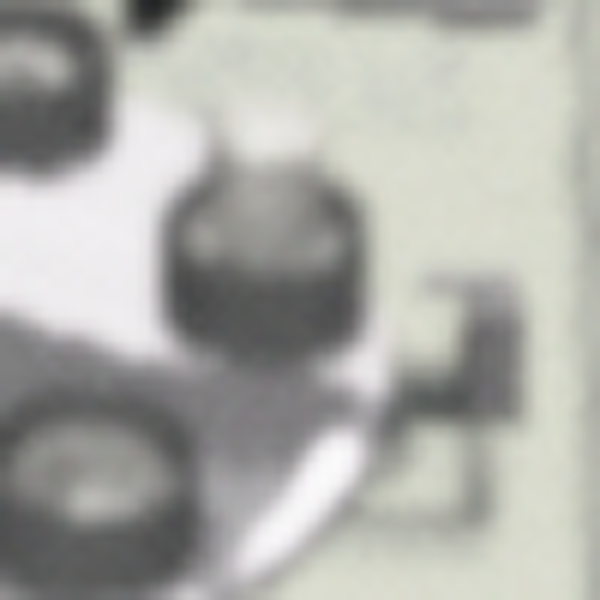

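Request:
step_arm(
  commands=[
    [[0, 0, 0], [0, 0, 0], 5],
    [[0, 0, 0], [0, 0, 0], 5],
    [[0, 0, 0], [0, 0, 0], 5],
    [[0, 0, 0], [0, 0, 0], 5],
    [[0, 0, 0], [0, 0, 0], 5],
    [[0, 0, 0], [0, 0, 0], 5],
  ],
)

```text
t: 20.53
tool_pos: [0.5861, 0.0676, 0.0728]
ee_rot: [179.8, 0.0, 75.7]
force: [4.9, -6.9, -3.2]
grip_width: 0.014
```

Run:
```python
from h import *
go(.5846,.0689,.073,75.7);print(hand_in())
```

```text
t 20.53 pos [0.5861 0.0676 0.0728] rot [1.7982e+02 3.0000e-02 7.5700e+01] F [ 4.9 -6.9 -3.2] w 0.014
shift [ 0.8 -1.8 -0.2] turn [ 0.0031  0.0005 -0.    ]
the job is handed in; nothing more can be done
None
```

I slid the spool straight up off the post and set it down in the steel tray. I then pinched the post flats and turned the carousel about 53° counter-clockwise, and handed in at 20.5 s while still holding it.

- **Spool:** The last pictures show it standing upright inside the tray.
- **Carousel angle:** The tool held still at yaw 75.7°. That lines up with the pointer, measured at 15.7° ± about 0.7°, plus the 60° from the front cup to the coupling's cup. Projecting the cup rims into the side view agreed to within about 1 pixel. The arm hid the pointer from above, so the final alignment was checked from the side view only.
- **Parts:** The coupling is upright in its cup. The other four parts are still in theirs and nothing else was touched.
- **Forces:** The highest wrist force I read was about 10 N.

Two checks disagreed slightly:
- **Camera offset:** The two cameras placed the turning axis about 3–4 mm apart in y.
- **Coupling in its cup:** The starting top view suggested the coupling stood about 2.5 mm (1.6°) behind its cup centre. The final side view showed no such lag, so I made no correction.

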